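# Lock the lamp cap of a microscope light source

### The arm

A 7-joint arm with a two-finger parallel gripper is mounted at the origin on the work surface. World frame = base frame: x ahead of the robot, y to its left, z up, the work surface at z = 0. Lengths are in m, angles in rad, forces in N, time in s.
With the tool pointing down it reaches from about 0.375 to 0.925 m from the base axis. Payload 3.1 kg.
Tool frame: the origin (TCP) lies at the very end of the fingers, on their centre line; the grasp point (between the pads) lies 19 mm behind it; z points along the fingers, y is the line along which they close (so a half turn about z gives the same grasp; the last joint's range is limited). The gripper opens to 85 mm and grips with 20 to 120 N. Pads are 22 mm wide; open, the fingers measure 114 mm over their backs; the gripper's body (76 mm by 85 mm) begins 54 mm behind the grasp point. The pads swing forward as they close: fully open they stand 13 mm farther back than shut.
Start: joints at [-1.22, 0.383, 0.044, 1.598, -0.018, 1.161, -0.05], TCP at [0.282, 0.586, 0.231] pointing down, gripper open.
Joint ranges: [-2.61, 2.61], [-0.41, 2.15], [-1.48, 1.57], [0, 2.5], [-1.57, 4.71], [0.05, 1.97], [-2.85, 2.85]. Speed limits (rad/s): [2.79, 2.79, 3.14, 3.14, 3.14, 3.14, 3.14].

### API

Orientations are given as a unit quaternion [w, x, y, z].
In Python, from workcell import r gives the robot as it stands.
- The arm moves only by the tool servo_tool, never from a script. Its argument "motion" is a list that holds one entry, the list of rows, each a list of 6 numbers: the shift along the tool's x, y, z in m, then the turn, a rotation vector about the tool's x, y, z in rad. A call has 1 to 10 rows; each row is the pose to reach, as a shift and turn from the pose commanded when the call began, along the tool's axes at that moment; what a row does not reach only later rows make up. A row lasts 1/10 s, in which the tool goes at most 50 mm and 8.59 degrees, less where a joint would pass 70% of its speed; a pose out of reach is approached as far as the arm can. A call with a gripper value outside its range is refused whole. "claw" is the finger opening in m, from 0 to 0.0854, set as the call begins (left out, the last holds). The fingers move at their own pace and stop on an object; the grip force is fixed at half the most. Time passes only in rows, so rows that repeat a pose let the fingers close. It gives the time, the measured TCP pose, the force, the opening and the grip force at its end, in the units of the state.
- r.get_obs(): the state, without advancing time (a new reading comes with each control period).
- r.capture(name): name is "scene" or "side" or "wrist"; returns a dict with "image" (400x640x3 uint8, red, green, blue), "range_z" (400x640 float32, m along the optical axis (not along the pixel's ray), 0 where there is no reading), "K" (3x3 intrinsics, pixels), "distortion" ([k1, k2, p1, p2, k3] as OpenCV has them; the pictures are not rectified), "R" (3x3) and "t" (3): a world point X has camera coordinates R X + t. Camera axes: x right, y down, z forward; pixel columns grow to the right and rows downward; lengths in m; the calibration is good to about 2 mm. A picture is of the moment at which its call begins.
- r.hand_in(): hands the job in; it is judged then, once.
Trained networks look in a picture, given as the dict that the camera call returned (one of the last four; its "shot" number tells which), for a name from the list of things; names that differ only in an ending like _2 or _b are one class to them, and where a whole thing is asked for, a point or a joint stands for the part that bears it (a point fixed in the world has none). Each returns a list of dicts, best first, with "score" (0 to 1); they miss things now and then, are a little off and sometimes report something else, mostly with a low value. They report only what shows in the picture. A call takes as long as a camera call. They do not tell look-alikes from the thing itself.
- r.spot_in(picture, name): "box" ([left, top, width, height] in pixels, round what is visible of it).
- r.regions_of(picture, name): "pixels" (400x640 bool, what is visible of it) and "box" ([left, top, width, height] in pixels, round what is visible of it).
The state is a dict: "clock": time; "joint_pos": joint angles; "joint_velocities": joint speeds; "effort": joint torques, N m; "position": TCP position; "tool_rot": TCP orientation; "force": force on the tool from outside, world axes, zero at the start; "ft_torque": the same for the moment, N m; "grip_width": finger opening in m; "finger_force": force on a finger pad.
Only numpy, scipy, OpenCV 4.12 (cv2) and the standard library are available. Lean on these libraries where they do the work, as an engineer would, in place of code of your own. Each camera call takes 0.05 s, during which the arm holds its last target. There are 200 camera calls.

### The job

After a bulb change the red lamp cap stands loose in the collar of its light source. Push it down against the spring, turn it a quarter turn clockwise (seen from above) so that its bar lines up with the green marks, and let go so that it springs up into its lock. Do not touch the light source with the blue cap.

Things in the scene. Friction and masses are not known exactly. Their poses are not given: they have to be found in the camera images.
- red_cap: Red lamp cap, 0.08-0.17 kg, loose in its collar. Origin: centre of its foot, 95 mm above the table at the start; z up. Above the foot: brass stem 33 mm wide with a pin each side along x; at 26-32 mm a red disc 60 mm wide; at 32-64 mm a grip bar 54 mm long (cap's x), 14 mm thick. Same after half a turn. Bar starts 81-89 deg counter-clockwise of the green marks' line.
- red_source: Its light source, fixed: white box 120x120x70 mm, collar 64 mm wide on top up to 105 mm. Origin: centre of its underside, z = collar axis. Two green marks on the box top lie on its x axis, the bar's locked direction. Pushed down over 10 mm the cap can turn, clockwise only, to a stop about 100 deg on. Let go with the bar within 15 deg of the marks, it rises and seats with its foot at 91 mm.
- spring_plate (a joint): Steel spring plate under the red cap's foot, seen only through the collar: its travel down (m), 0 at the start, 0.016 at most (the cap's disc then meets the collar); 0.013 is a good depth to turn at, about 0.004 when locked. It pushes up with 4.5 N at 0 and 11.7 N at 0.016.
- blue_source: The other light source, fixed: same box and collar, origin and axes alike, its blue cap already locked (bar along the box's x axis, bar top 155 mm above the table). Not to be touched.
Mind the look-alikes: they are no part of the job. Leave any orange look-alike of the red_source alone.

How it is judged:
On the way, in this order (a step that is already met when the one before it is completed fails the run):
1. the red cap is pushed down, more than 8.5 mm below its start (z of red_cap in the frame of red_source below 0.0865 m), for 0.05 s.
2. the red cap is turned to within 35 degrees of the green marks' line (angle between the x axis of red_cap and the x axis of red_source, either way round below 0.61 rad), for 0.05 s.
At the end, for the whole second after the job is handed in: The red cap rests upright in the collar, its bar within 20 degrees of the green marks' line and its foot between 88.5 and 93.5 mm above the table (seated in the notches), within 6 mm of the collar's axis, tilted less than 7 degrees, at rest (angle between the x axis of red_cap and the x axis of red_source, either way round below 0.36 rad and z of red_cap in the frame of red_source between 0.0885 and 0.0935 m and horizontal distance between red_cap and red_source below 0.006 m and angle between red_cap's own z axis and vertical below 0.12 rad and linear speed of red_cap below 0.02 m/s); the robot touches nothing.
It fails at once if the blue-capped light source is touched (over 2 N) (contact force between blue_source and the fingers above 2 N or contact force between blue_source and the arm above 2 N).
It also fails if it takes over 32 s, if anything falls off the work surface, if the arm or the gripper's body presses on something with over 40 N, if the wrist force passes 120 N, or if a joint passes its speed limit or range.

## Working session

There is one attempt and no reset: what is moved stays moved. The work goes in short steps, Python scripts to look and compute and a tool call to move; the robot and the scene stay as the last step left them, time stands still between calls to the robot, and variables do not carry over. Pictures are saved under pics/ and viewed, at most 10 in all, crops included, and the job is handed in when it is done.

Besides the shell and the picture viewer there is one more tool, called after ">>>" as a command line: name --argument value ..., lists and objects as JSON in quotes. servo_tool: Moves the arm, as the interface text tells. Its arguments: {"type":"object","properties":{"motion":{"type":"array","items":{"type":"array","items":{"type":"array","items":{"type":"number"}}}},"claw":{"type":"number"}},"required":["motion"]}

```bash
mkdir -p pics; cat > h.py <<'E'
import numpy as np, cv2
from workcell import r
def pts(c,mask):
    v,u=np.nonzero(mask&(c["range_z"]>0)); z=c["range_z"][v,u]
    n=cv2.undistortPoints(np.stack([u,v],1).astype(np.float64)[:,None],np.array(c["K"]),np.array(c["distortion"]))[:,0]
    P=np.c_[n*z[:,None],z]
    return (P-c["t"])@np.array(c["R"]), u, v
def save(c,n): cv2.imwrite(f"pics/{n}.png",c["image"][...,::-1])
E
python3 - <<'E'
from h import *
o=r.get_obs(); print(o["clock"],o["position"],o["tool_rot"],o["force"])
ims=[]
for n in("scene","side"):
    c=r.capture(n); ims.append(c["image"])
    for name in("red_cap","red_source","blue_source"):
        for d in r.regions_of(c,name):
            P,u,v=pts(c,d["pixels"])
            if len(P): print(n,name,round(d["score"],2),d["box"],np.median(P,0).round(3),P[:,2].max().round(3))
    save(c,n)
E
```

```text
0.0 [0.28160862 0.58476906 0.22984792] [-2.37566768e-04  2.22496856e-01  9.74932483e-01 -1.32164603e-03] [-0.04359223  0.13260908  0.84986236]
scene red_cap 0.75 [393.0, 195.9, 37.3, 37.1] [0.519 0.149 0.135] 0.16
scene red_source 0.95 [263.6, 167.8, 66.4, 70.2] [ 0.443 -0.056  0.068] 0.106
scene red_source 0.7 [400.4, 145.1, 71.3, 69.8] [0.344 0.21  0.069] 0.159
scene red_source 0.69 [369.0, 213.0, 82.1, 74.7] [0.551 0.146 0.068] 0.107
scene blue_source 0.83 [167.0, 201.7, 80.2, 103.4] [ 0.612 -0.18   0.069] 0.156
side red_cap 0.92 [295.7, 114.3, 25.8, 38.4] [0.506 0.138 0.127] 0.159
side red_source 0.87 [172.2, 146.2, 81.2, 73.0] [0.303 0.168 0.067] 0.106
side red_source 0.67 [267.0, 136.5, 82.5, 65.8] [0.489 0.114 0.062] 0.121
side red_source 0.64 [276.4, 198.4, 93.9, 92.1] [ 0.385 -0.09   0.068] 0.106
side blue_source 0.62 [401.9, 179.4, 100.3, 115.1] [ 0.557 -0.21   0.069] 0.155
```

View pics/scene.png

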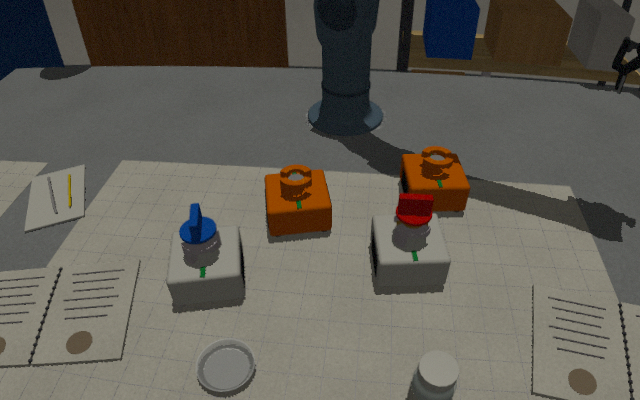

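View pics/side.png

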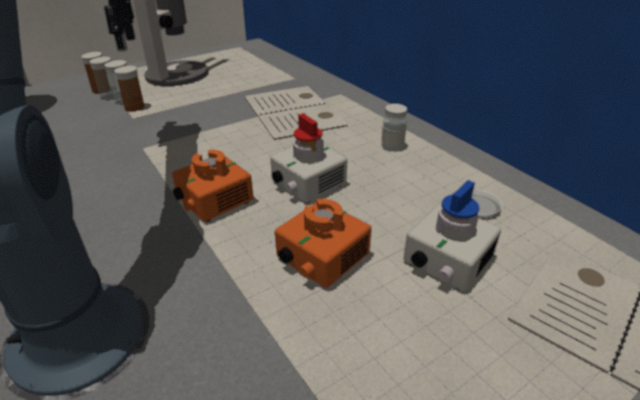

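The scene shows the red cap at (415,210) on the white box (408,253). There are orange look-alikes at (298,200) and (435,180), and the blue cap at (198,230). Next I measure the bar, the disc and the box top.

```bash
cat >> h.py <<'E'
def measure(c,c0=(0.52,0.145)):
    hsv=cv2.cvtColor(c["image"],cv2.COLOR_RGB2HSV).astype(int); H,S,V=hsv[...,0],hsv[...,1],hsv[...,2]
    P,u,v=pts(c,np.ones(H.shape,bool)); h,s,w=H[v,u],S[v,u],V[v,u]
    near=np.hypot(P[:,0]-c0[0],P[:,1]-c0[1])<.1
    red=near&((h<6)|(h>172))&(s>150)&(P[:,2]>.11)
    top=P[red&(P[:,2]>.145)]
    print("redz pct",np.percentile(P[red,2],[5,50,95]).round(4),"n",red.sum(),len(top))
    if len(top)>10:
        rc=cv2.minAreaRect(top[:,:2].astype(np.float32)*1000); print("bar top rect mm",rc,"mean",top.mean(0).round(4))
        _,_,vt=np.linalg.svd(top[:,:2]-top[:,:2].mean(0)); print("bar dir deg",np.degrees(np.arctan2(vt[0,1],vt[0,0]))%180)
    disc=P[red&(P[:,2]>.118)&(P[:,2]<.131)]
    if len(disc)>10: print("disc",len(disc),cv2.minEnclosingCircle(disc[:,:2].astype(np.float32)*1000))
    bt=P[near&(abs(P[:,2]-.07)<.004)&(s<80)]
    print("box top mm",cv2.minAreaRect(bt[:,:2].astype(np.float32)*1000),len(bt))
    g=near&(h>45)&(h<90)&(s>90)&(abs(P[:,2]-.07)<.01)
    G=P[g]
    if len(G)>3:
        n,l,st,ce=(lambda m:cv2.connectedComponentsWithStats(m))(np.isin(np.arange(H.size),v[g]*H.shape[1]+u[g]).reshape(H.shape).astype(np.uint8))
        for k in range(1,n): 
            q=l[v[g],u[g]]==k; print("green",q.sum(),G[q].mean(0).round(4))
E
python3 - <<'E'
from h import *
for n in("scene","side"): print(n); measure(r.capture(n))
o=r.get_obs();w,x,y,z=o["tool_rot"]
from scipy.spatial.transform import Rotation as R
print(R.from_quat([x,y,z,w]).as_matrix().round(3))
E
```

```text
scene
redz pct [0.1243 0.1373 0.1584] n 1005 378
bar top rect mm ((512.9280395507812, 150.36268615722656), (17.90107536315918, 53.53334045410156), 0.5916502475738525) mean [0.5161 0.1498 0.1545]
bar dir deg 90.23873449064654
disc 405 ((514.777587890625, 149.3095703125), 29.541156768798828)
box top mm ((514.19921875, 150.92828369140625), (119.74308776855469, 118.84915161132812), 7.161294460296631) 2385
green 43 [0.5585 0.1566 0.0707]
side
redz pct [0.1241 0.1346 0.1578] n 483 154
bar top rect mm ((509.7427673339844, 146.30453491210938), (13.047830581665039, 51.59463119506836), 0.2065499871969223) mean [0.5083 0.1439 0.1535]
bar dir deg 92.08407819182088
disc 216 ((510.3639221191406, 146.50933837890625), 28.76706314086914)
box top mm ((511.410888671875, 148.94366455078125), (119.71192169189453, 118.62025451660156), 8.402235984802246) 1156
[[-0.901  0.434 -0.   ]
 [ 0.434  0.901 -0.   ]
 [ 0.    -0.    -1.   ]]
```

>>> servo_tool --motion '[[[-0.02,-0.015,-0.02,0,0,0.08],[-0.06,-0.044,-0.035,0,0,0.2],[-0.1,-0.073,-0.05,0,0,0.33],[-0.14,-0.103,-0.05,0,0,0.45],[-0.18,-0.132,-0.05,0,0,0.57],[-0.22,-0.162,-0.05,0,0,0.69],[-0.26,-0.191,-0.05,0,0,0.81],[-0.3,-0.22,-0.05,0,0,0.92],[-0.335,-0.246,-0.05,0,0,1.02],[-0.365,-0.269,-0.05,0,0,1.1]]]' --claw 0.085

```text
clock: 1.5
position: [0.4953, 0.1818, 0.2818]
tool_rot: [0.0, 0.702, 0.713, 0.0]
force: [0.5, -0.1, -0.4]
grip_width: 0.085
finger_force: 0.0
```

>>> servo_tool --motion '[[[0,0,0,0,0,0],[0,0,0,0,0,0]]]'

```text
clock: 1.7
position: [0.4946, 0.1839, 0.2816]
tool_rot: [-0.0, 0.7, 0.714, 0.0]
force: [-0.2, 0.9, 0.8]
grip_width: 0.0849
finger_force: 0.0
```

```bash
python3 - <<'E'
from h import *
o=r.get_obs();w,x,y,z=o["tool_rot"]
from scipy.spatial.transform import Rotation as R
print(o["clock"],o["position"],o["joint_pos"],R.from_quat([x,y,z,w]).as_matrix().round(3))
c=r.capture("wrist"); save(c,"w1"); measure(c,(.513,.149))
E
```

```text
1.7 [0.49461736 0.18385185 0.28155197] [-0.8368863   0.10431235  0.43428332  1.85014517 -0.0478123   1.19662957
 -0.3679776 ] [[-0.019  1.     0.   ]
 [ 1.     0.019  0.001]
 [ 0.001  0.    -1.   ]]
redz pct [0.1241 0.1257 0.1581] n 2869 987
bar top rect mm ((492.7242431640625, 190.36300659179688), (92.46435546875, 112.93238830566406), 56.344451904296875) mean [0.5101 0.158  0.1741]
bar dir deg 112.04013396357442
disc 1788 ((511.50823974609375, 151.30699157714844), 29.633319854736328)
box top mm ((512.2691650390625, 151.268310546875), (117.24048614501953, 117.44210815429688), 7.916637420654297) 6001
green 106 [0.5569 0.1572 0.0691]
green 105 [0.4661 0.1446 0.0691]
```

View pics/w1.png

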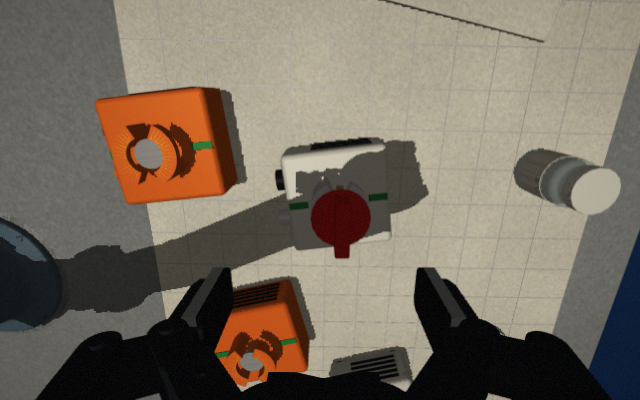

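The wrist view shows the bar vertical at (342,225), with green marks at (298,206) and (378,197). The marks lie at 7.9° with the centre near (0.512,0.150). The bar is at about 91°, as expected. I descend over it.

>>> servo_tool --motion '[[[-0.017,0.009,0.01,0,0,0],[-0.034,0.017,0.03,0,0,0],[-0.034,0.017,0.06,0,0,0],[-0.034,0.017,0.09,0,0,0],[-0.034,0.017,0.115,0,0,0],[-0.034,0.017,0.135,0,0,0],[-0.034,0.017,0.147,0,0,0],[-0.034,0.017,0.149,0,0,0],[-0.034,0.017,0.149,0,0,0]]]' --claw 0.06

```text
clock: 2.65
position: [0.5119, 0.1524, 0.1325]
tool_rot: [-0.0, 0.699, 0.716, 0.0]
force: [-0.1, 0.1, 0.2]
grip_width: 0.0597
finger_force: 0.0
```

```bash
python3 - <<'E'
from h import *
o=r.get_obs();print(o["position"],o["force"])
c=r.capture("scene"); 
h=c["image"][150:310,340:500]; cv2.imwrite("pics/s2.png",cv2.resize(h[...,::-1],None,fx=3,fy=3))
E
```

```text
[0.51189374 0.15239202 0.13245751] [-0.11760983  0.14726366  0.22116432]
```

View pics/s2.png

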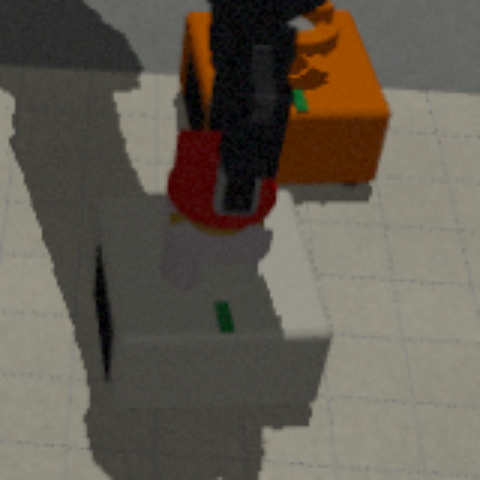

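The front finger stands at (237,190) over the disc, whose centre is near (221,190). That is slightly to the +y side, so I shift 2 mm and close.

>>> servo_tool --motion '[[[-0.002,0,0,0,0,0],[-0.002,0,0,0,0,0],[-0.002,0,0,0,0,0],[-0.002,0,0,0,0,0],[-0.002,0,0,0,0,0],[-0.002,0,0,0,0,0],[-0.002,0,0,0,0,0],[-0.002,0,0,0,0,0]]]' --claw 0.0

```text
clock: 3.5
position: [0.5125, 0.1493, 0.1326]
tool_rot: [0.0, 0.699, 0.715, 0.0]
force: [0.3, -1.2, 2.2]
grip_width: 0.0128
finger_force: 62.6
```

>>> servo_tool --motion '[[[0,0,0.003,0,0,0],[0,0,0.006,0,0,0],[0,0,0.009,0,0,0],[0,0,0.012,0,0,0],[0,0,0.0135,0,0,0],[0,0,0.0135,0,0,0],[0,0,0.0135,0,0,0]]]'

```text
clock: 4.2
position: [0.5126, 0.1494, 0.1196]
tool_rot: [0.0, 0.699, 0.715, 0.0]
force: [-1.0, -0.5, 9.1]
grip_width: 0.0131
finger_force: 63.5
```

>>> servo_tool --motion '[[[0,0,0,0,0,0.05],[0,0,0,0,0,0.13],[0,0,0,0,0,0.21],[0,0,0,0,0,0.29],[0,0,0,0,0,0.37],[0,0,0,0,0,0.45],[0,0,0,0,0,0.53],[0,0,0,0,0,0.61],[0,0,0,0,0,0.68],[0,0,0,0,0,0.73]]]'

```text
clock: 5.2
position: [0.5135, 0.1499, 0.12]
tool_rot: [0.0, 0.909, 0.417, 0.002]
force: [-0.7, -0.2, 8.7]
grip_width: 0.0132
finger_force: 63.5
```

>>> servo_tool --motion '[[[0,0,0,0,0,0.05],[0,0,0,0,0,0.13],[0,0,0,0,0,0.21],[0,0,0,0,0,0.29],[0,0,0,0,0,0.37],[0,0,0,0,0,0.45],[0,0,0,0,0,0.53],[0,0,0,0,0,0.61],[0,0,0,0,0,0.68],[0,0,0,0,0,0.73]]]'

```text
clock: 6.2
position: [0.5137, 0.1499, 0.12]
tool_rot: [-0.0, 0.998, 0.065, 0.002]
force: [-0.7, -0.6, 9.5]
grip_width: 0.0127
finger_force: 63.5
```

>>> servo_tool --motion '[[[0,0,0,0,0,0],[0,0,0,0,0,0],[0,0,0,0,0,0]]]'

```text
clock: 6.5
position: [0.5136, 0.1499, 0.1199]
tool_rot: [-0.001, 0.998, 0.066, 0.002]
force: [-0.6, -0.0, 8.7]
grip_width: 0.0126
finger_force: 63.5
```

```bash
python3 - <<'E'
from h import *
o=r.get_obs();w,x,y,z=o["tool_rot"]
print(o["position"],o["force"],o["ft_torque"],np.degrees(np.arctan2(y*y-x*x,2*x*y))+90)
for n in("scene","side"): 
  c=r.capture(n); measure(c,(.513,.15))
E
```

```text
[0.51364145 0.14985687 0.11994901] [-0.56738284 -0.01409708  8.73492804] [-0.07454329  0.03753819 -0.04935866] 7.594000288380087
redz pct [0.1112 0.115  0.1969] n 723 113
bar top rect mm ((526.5953979492188, 150.04421997070312), (53.40127944946289, 94.80216979980469), 35.333045959472656) mean [0.5243 0.1528 0.182 ]
bar dir deg 101.44886975939828
disc 68 ((522.7952880859375, 151.99815368652344), 19.726701736450195)
box top mm ((513.2858276367188, 150.76400756835938), (118.20428466796875, 119.05477905273438), 7.666965484619141) 2348
green 44 [0.5587 0.1565 0.071 ]
redz pct [0.111  0.1167 0.1444] n 338 11
bar top rect mm ((507.4820556640625, 133.40447998046875), (21.15313148498535, 39.640846252441406), 35.43828201293945) mean [0.5047 0.1417 0.1483]
bar dir deg 119.13860846072703
disc 67 ((511.3724365234375, 148.01806640625), 25.47334098815918)
box top mm ((511.2911376953125, 148.28463745117188), (119.06897735595703, 119.38715362548828), 8.417869567871094) 1126
```

>>> servo_tool --motion '[[[0,0,-0.002,0,0,0],[0,0,-0.004,0,0,0],[0,0,-0.006,0,0,0],[0,0,-0.0075,0,0,0],[0,0,-0.0085,0,0,0],[0,0,-0.0085,0,0,0],[0,0,-0.0085,0,0,0]]]'

```text
clock: 7.3
position: [0.5136, 0.1499, 0.128]
tool_rot: [-0.0, 0.998, 0.066, 0.002]
force: [1.0, 0.6, 5.2]
grip_width: 0.0129
finger_force: 63.1
```

Force and height match the seated level. I open and then retreat upwards.

>>> servo_tool --motion '[[[0,0,0,0,0,0],[0,0,0,0,0,0],[0,0,0,0,0,0],[0,0,0,0,0,0],[0,0,-0.01,0,0,0],[0,0,-0.03,0,0,0],[0,0,-0.06,0,0,0],[0,0,-0.1,0,0,0],[0,0,-0.14,0,0,0],[0,0,-0.15,0,0,0]]]' --claw 0.07

```text
clock: 8.3
position: [0.5152, 0.1496, 0.2829]
tool_rot: [-0.002, 0.998, 0.066, 0.004]
force: [0.4, 0.1, -0.6]
grip_width: 0.0701
finger_force: 0.0
```

>>> servo_tool --motion '[[[0,0,0,0,0,0],[0,0,0,0,0,0],[0,0,0,0,0,0]]]'

```text
clock: 8.6
position: [0.5105, 0.1489, 0.2753]
tool_rot: [0.001, 0.998, 0.066, -0.002]
force: [-1.4, -0.7, -0.8]
grip_width: 0.0705
finger_force: 0.0
```

```bash
python3 - <<'E'
from h import *
for n in("scene","side","wrist"): 
  c=r.capture(n); print(n); c["range_z"]=c["range_z"].copy(); measure(c,(.513,.15))
  if n=="wrist": save(c,"w3")
print(r.get_obs()["force"])
E
```

```text
scene
redz pct [0.1205 0.1264 0.3901] n 978 352
bar top rect mm ((519.333740234375, 148.48617553710938), (59.27597427368164, 124.45244598388672), 25.278942108154297) mean [0.5217 0.1493 0.2204]
bar dir deg 105.76184434008363
disc 520 ((515.0174560546875, 150.0171356201172), 30.0698299407959)
box top mm ((513.7918090820312, 150.63778686523438), (118.23348236083984, 117.56520080566406), 7.8097429275512695) 2369
green 43 [0.5586 0.1564 0.0707]
side
redz pct [0.1203 0.1317 0.1535] n 502 129
bar top rect mm ((511.26385498046875, 145.6620635986328), (51.44799041748047, 12.196831703186035), 3.124124050140381) mean [0.5097 0.1443 0.1506]
bar dir deg 6.498221998003629
disc 239 ((512.5906372070312, 146.50767517089844), 28.981130599975586)
box top mm ((512.1126098632812, 147.47744750976562), (118.15957641601562, 118.8493881225586), 7.762927532196045) 1148
wrist
redz pct [0.1202 0.1218 0.1541] n 3181 1084
bar top rect mm ((513.5592041015625, 151.34051513671875), (53.89157485961914, 128.59812927246094), 22.753450393676758) mean [0.5159 0.1515 0.1696]
bar dir deg 5.928417688697522
disc 2044 ((513.649169921875, 150.614990234375), 29.69601058959961)
box top mm ((512.613037109375, 150.08778381347656), (117.40690612792969, 117.20906066894531), 8.000123023986816) 7104
green 135 [0.5578 0.1568 0.0691]
[-0.29235856 -0.22398933 -0.28104726]
```

View pics/w3.png

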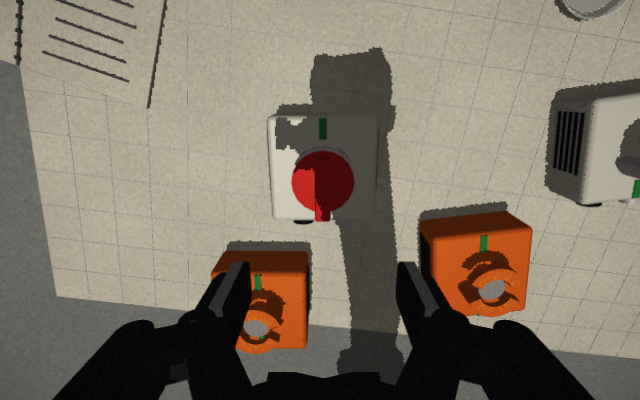

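The cap at (322,182) has its bar in line with the mark at (323,128). Its disc dropped 4 mm, which matches the seated height. Nothing is touched, so I hand in.

```bash
python3 -c "
from workcell import r
print(r.hand_in())"
```

```text
the job is handed in; nothing more can be done
None
```

I pushed the red cap down 13 mm, turned it about 84° clockwise and let it spring up: its bar now lines up with the green marks to within a few degrees, its disc sits 4 mm lower (the locked height), the blue source was not touched, and the job is handed in (no verdict was returned).

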